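# Push the biscuit tin home in its row

### The arm

A 7-joint arm with a two-finger parallel gripper is mounted at the origin on the work surface. World frame = base frame: x ahead of the robot, y to its left, z up, the work surface at z = 0. Lengths are in m, angles in rad, forces in N, time in s.
With the tool pointing down it reaches from about 0.35 to 0.9 m from the base axis. Payload 19.9 kg.
Tool frame: the origin (TCP) lies midway between the tips of the shut fingers; the grasp point (between the pads) lies 19 mm behind it; z points along the fingers, y is the line along which they close (so a half turn about z gives the same grasp; the last joint's range is limited). The gripper opens to 94 mm and grips with 3 to 60 N. Pads are 16 mm wide; open, the fingers measure 119 mm over their backs; the gripper's body (75 mm by 177 mm) begins 78 mm behind the grasp point.
Start: joints at [-1.23, 0.417, -0.01, 1.614, 0.005, 1.111, -0.053], TCP at [0.233, 0.58, 0.205] pointing down, gripper open.
Joint ranges: [-2.81, 2.81], [-0.39, 2.02], [-1.27, 1.25], [0.06, 2.57], [-1.19, 4.33], [0.19, 2], [-2.82, 2.82]. Speed limits (rad/s): [1.89, 1.89, 2.39, 2.39, 3.01, 3.01, 3.01].

### API

Orientations are given as [roll, pitch, yaw] about the fixed x, y, z axes, in that order (R = Rz(yaw) Ry(pitch) Rx(roll)).
In Python, from station import monitor, optics, job gives the robot as it stands.
- The arm moves only by the shell command python3 -m inch 'ROWS' [FORCE]. ROWS is JSON, a list of rows, each an object of numbers: "hand": the finger opening in m, from 0 to 0.094; "tx", "ty", "tz": the shift along the tool's x, y, z in m; "spin": the turn about the tool's z in degrees. In form: [{"hand": .., "tx": .., "ty": .., "tz": .., "spin": ..}, ...]. A call has 1 to 12 rows; each row is the pose to reach, as a shift and turn from the pose commanded when the call began, along the tool's axes at that moment; what a row does not reach only later rows make up. A row lasts 1/8 s, in which the tool goes at most 62.5 mm and 10.7 degrees, less where a joint would pass 70% of its speed; a pose out of reach is approached as far as the arm can. A call with a gripper value outside its range is refused whole. The fingers move at their own pace and stop on an object; FORCE is the grip in N (left out, the last holds). Time passes only in rows, so rows that repeat a pose let the fingers close. It gives the time, the measured TCP pose, the force, the opening and the grip force at its end, in the units of the state.
- monitor.observe(): the state, without advancing time (a new reading comes with each control period).
- optics.get_image(name): name is "side" or "top"; returns (picture, depth): 400x640x3 uint8, blue, green, red; 400x640 float32, m along the optical axis (not along the pixel's ray), 0 where there is no reading.
- optics.camera_info(name): a dict with "camera_matrix" (3x3 intrinsics, pixels), "dist" ([k1, k2, p1, p2, k3] as OpenCV has them; the pictures are not rectified), "cam_to_world" (4x4, takes a point from camera to world coordinates). Camera axes: x right, y down, z forward; pixel columns grow to the right and rows downward; lengths in m; the calibration is good to about 2 mm. A picture is of the moment at which its call begins. camera_info takes no time and is no camera call.
- job.finish_job(): hands the job in; it is judged then, once.
The state is a dict: "t": time; "qpos": joint angles; "qd": joint speeds; "tau": joint torques, N m; "tcp_pos": TCP position; "ee_rot": TCP orientation; "contact_force": force on the tool from outside, world axes, zero at the start; "moment": the same for the moment, N m; "opening": finger opening in m; "grasp_force": force on a finger pad.
Only numpy, scipy, OpenCV 4.12 (cv2) and the standard library are available. Lean on these libraries where they do the work, as an engineer would, in place of code of your own. Each camera call takes 0.05 s, during which the arm holds its last target. There are 200 camera calls.

### The job

The square-cornered biscuit tin has been left out in front of its row. With the fingertips, push it along the worktop, without picking it up or tipping it, into the space between the two round canisters until it stands flush with its long side against the wooden back rail, clearly apart from both canisters (about midway between them). Leave the canisters and everything else standing where they are, and take the hand away.

Things in the scene. Friction and masses are not known exactly. Their poses are not given: they have to be found in the camera images.
- rail: Low straight wooden rail fixed on the worktop, 20 mm thick, 520 mm long, 50 mm high. Origin: centre of its underside. Its y axis runs along its length; its front face, the stop, is the plane x = -10 mm of its own frame and looks to its -x (towards the robot).
- tin: Loose rectangular tin, red, flat steel lid, 100 mm deep (its x) by 120 mm wide (its y, the long side) by 71 mm high, 0.3 to 0.65 kg; sliding it takes up to about 12 N. Origin: centre of its underside. It starts in front of the row, +x side roughly towards the rail (turned up to 0.5 rad). Home: +x side flat against the rail's front face, so its origin at x = -60 mm in the rail's frame.
- canister_tall: Loose round red canister with steel lid and small knob, 70 mm diameter, 88 mm high. Origin: centre of its underside. It stands against the rail to one side of the space (left or right varies), about 135 mm from the rail's middle. Stays where it is.
- canister_short: Loose round red canister with steel lid and small knob, 70 mm diameter, 66 mm high. Origin: centre of its underside. It stands against the rail on the other side of the space, about 135 mm from the rail's middle. Stays where it is.
- salt: Loose white shaker, 42 mm diameter, 73 mm high, by the rail's left (+y) end, outside the canister. Origin: centre of its underside. Stays where it is.
- pepper: Loose dark wooden shaker, 42 mm diameter, 73 mm high, by the rail's right (-y) end, outside the canister. Origin: centre of its underside. Stays where it is.
- mug: Loose yellow mug, 76 mm diameter, 85 mm high, left of the work, handle on its own +y side. Origin: centre of its underside. Stays where it is.
- bowl: Loose blue bowl, 130 mm diameter, 55 mm high, right of the work. Origin: centre of its underside. Stays where it is.
- spoon: Loose steel spoon with a wooden handle, lying on the worktop at the left, near the robot. Its x axis runs along it. Stays where it is.
Things that resemble listed ones, but are neither listed nor needed, are in the scene too. Leave any orange or purple look-alike of the tin alone.

How it is judged:
At the end, for the whole second after the job is handed in: Tin upright, flat and at rest between the canisters, long side along the rail within 0.06 rad and 5 mm, at least 12 mm clear of each canister (centres over 107 mm apart); canisters within 12 mm, other things within 15 mm of their starts (x of tin in the frame of rail between -0.065 and -0.055 m and y of tin in the frame of rail between -0.05 and 0.05 m and angle between the x axis of tin and the x axis of rail, either way round below 0.06 rad and horizontal distance between tin and canister_tall above 0.107 m and horizontal distance between tin and canister_short above 0.107 m and angle between tin's own z axis and vertical below 0.05 rad and height (world z) of tin below 0.004 m and linear speed of tin below 0.01 m/s and distance of each of canister_tall, canister_short from where it was at the start of the episode below 0.012 m and distance of each of salt, pepper, mug, bowl, spoon from where it was at the start of the episode below 0.015 m); the robot touches nothing.
It fails at once if the tin is lifted off the worktop (more than 12 mm) (height (world z) of tin above 0.012 m).
It fails at once if the tin is tipped (more than 0.2 rad) (angle between tin's own z axis and vertical above 0.2 rad).
It fails at once if a round canister is shifted more than 12 mm or tipped (distance of any of canister_tall, canister_short from where it was at the start of the episode above 0.012 m or angle between any of canister_tall, canister_short's own z axis and vertical above 0.3 rad).
It fails at once if a shaker, the mug, the bowl or the spoon is shifted more than 15 mm (distance of any of salt, pepper, mug, bowl, spoon from where it was at the start of the episode above 0.015 m).
It also fails if it takes over 72 s, if anything falls off the work surface, if the arm or the gripper's body presses on something with over 40 N, if the wrist force passes 120 N, or if a joint passes its speed limit or range.

## Working session

There is one attempt and no reset: what is moved stays moved. The work goes in short steps, Python scripts to look and compute and a shell command to move; the robot and the scene stay as the last step left them, time stands still between calls to the robot, and variables do not carry over. Pictures are saved under pics/ and viewed, at most 10 in all, crops included, and the job is handed in when it is done.

```bash
mkdir -p pics; python3 - <<'E'
from station import monitor, optics
import cv2
for n in("top","side"):
    p,d=optics.get_image(n); cv2.imwrite(f"pics/{n}0.png",p)
s=monitor.observe();print(s["tcp_pos"],s["ee_rot"],s["t"])
for n in("top","side"):
    c=optics.camera_info(n);print(c["camera_matrix"],c["dist"],c["cam_to_world"])
E
```

```text
[0.23333877 0.57944319 0.20489942] [-3.14049676e+00  1.10606424e-04  2.75886779e+00] 0.1
[[429.90468595   0.         315.62803833]
 [  0.         429.90468595 195.67116255]
 [  0.           0.           1.        ]] [-0.01624383  0.          0.          0.          0.        ] [[ 0.01607191 -0.99893342  0.04328639  0.42959283]
 [-0.99964455 -0.01513221  0.02194974 -0.02971878]
 [-0.02127131 -0.04362378 -0.99882155  1.06579198]
 [ 0.          0.          0.          1.        ]]
[[395.53786328   0.         324.11310483]
 [  0.         395.53786328 191.55283546]
 [  0.           0.           1.        ]] [-0.09678804  0.          0.          0.          0.        ] [[ 6.86992968e-01 -5.67645405e-01  4.53673182e-01  6.90524102e-05]
 [-7.26595842e-01 -5.28050516e-01  4.39569260e-01 -4.84499498e-01]
 [-9.95711290e-03 -6.31618038e-01 -7.75215783e-01  8.35222877e-01]
 [ 0.00000000e+00  0.00000000e+00  0.00000000e+00  1.00000000e+00]]
```

View pics/top0.png

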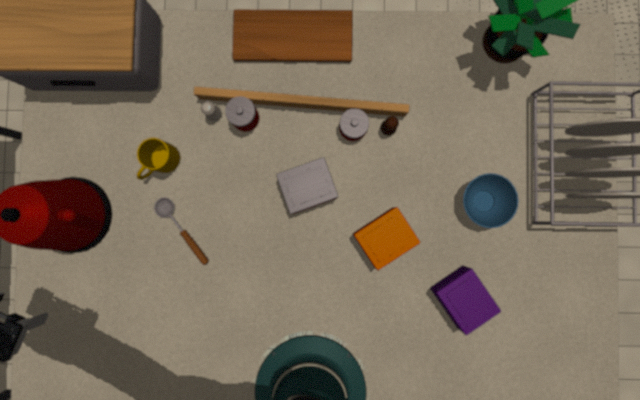

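View pics/side0.png

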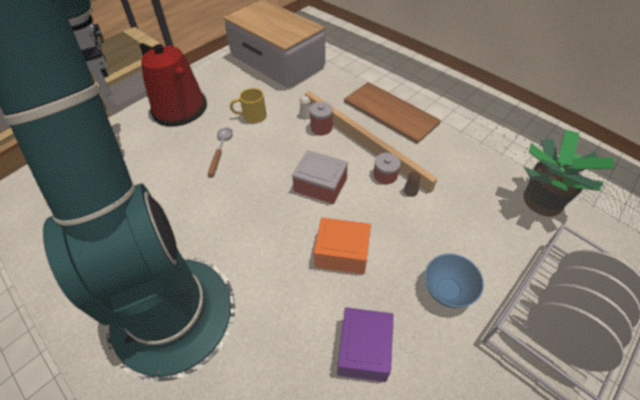

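The top view shows the tin around (307,186), the rail from (195,91) to (409,108), and the canisters at (241,113) and (353,124). The orange look-alike is at (386,238). I'll enlarge the work area.

```bash
python3 - <<'E'
import cv2
p=cv2.imread("pics/top0.png")[75:235,185:425]
p=cv2.convertScaleAbs(p,alpha=1.6)
cv2.imwrite("pics/crop0.png",cv2.resize(p,(792,528),interpolation=cv2.INTER_CUBIC))
E
```

```text
(no output)
```

View pics/crop0.png

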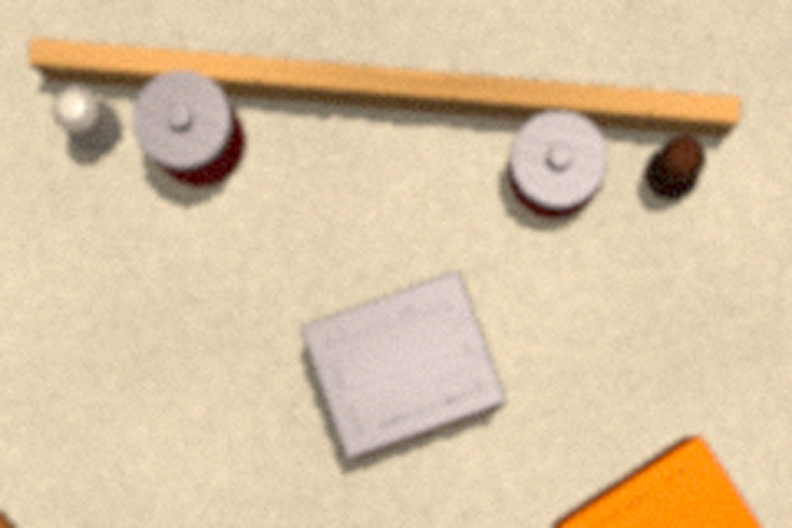

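The enlarged crop shows these positions, in crop pixels:
- Tin lid corners: (303,325), (459,271), (506,402), (347,459)
- Lid centres: (182,119) and (558,160)
- Rail top back edge: (32,38) to (741,98)

```bash
cat > h.py <<'E'
import numpy as np, cv2
from station import monitor, optics
def px(uv,z,name="top"):
    c=optics.camera_info(name);K=np.array(c["camera_matrix"]);T=np.array(c["cam_to_world"])
    n=cv2.undistortPoints(np.array(uv,float).reshape(-1,1,2),K,np.array(c["dist"])).reshape(-1,2)
    r=np.c_[n,np.ones(len(n))]@T[:3,:3].T
    return (T[:3,3]+r*((z-T[2,3])/r[:,2])[:,None])[:,:2]
def crop(uv): return (np.array(uv,float)+.5)/3.3-.5+[185,75]
def tin(corners):  # crop px, order: far-left, far-right, near-right, near-left
    c=px(crop(corners),.071); d=(c[0]-c[3])+(c[1]-c[2]); e=(c[0]-c[1])+(c[3]-c[2])
    return c.mean(0), np.arctan2(d[1],d[0]), np.arctan2(-e[0],e[1]), c
if __name__=="__main__":
    np.set_printoptions(precision=4,suppress=True)
    m,a,b,c=tin([(303,325),(459,271),(506,402),(347,459)]);print("tin",m,a,b,"\n",c)
    bk=px(crop([(32,38),(741,98)]),.05);fr=px(crop([(35,66),(738,122)]),.05)
    print("rail back",bk,"front",fr)
    for q in(bk,fr):
        e=q[0]-q[1];print(np.linalg.norm(e),np.arctan2(-e[0],e[1]))
    print("tall?",px(crop([(182,119)]),.088),px(crop([(182,119)]),.066),"short?",px(crop([(558,160)]),.066),px(crop([(558,160)]),.088))
    p,d=optics.get_image("top")
    T=np.array(optics.camera_info("top")["cam_to_world"])
    for u,v in((233,108),(347,119),(307,186),(300,101)): print("z approx",T[2,3]-d[v,u]*.9988 + 0, d[v,u])
E
python3 h.py
```

```text
tin [0.4972 0.0126] 0.34708303283073005 0.35406930261167446 
 [[ 0.5238  0.0841]
 [ 0.5635 -0.0253]
 [ 0.4716 -0.0596]
 [ 0.4299  0.0513]]
rail back [[ 0.7336  0.2895]
 [ 0.6945 -0.2266]] front [[ 0.7129  0.2866]
 [ 0.677  -0.2246]]
0.5176088526260616 -0.07552493942900547
0.5124762470116476 -0.07003525192090149
tall? [[0.6656 0.17  ]] [[0.6709 0.1745]] short? [[ 0.6443 -0.0943]] [[ 0.6396 -0.0929]]
z approx 0.06809182608599684 0.99889886
z approx 0.04887642109866164 1.0181373
z approx 1.0657919808673384 0.0
z approx 0.037910835390043474 1.0291162
```

```bash
python3 -m inch '[{"hand":0.08,"tx":-0.04,"ty":-0.05,"tz":0,"spin":-4},{"hand":0.08,"tx":-0.08,"ty":-0.1,"tz":0,"spin":-8},{"hand":0.08,"tx":-0.12,"ty":-0.15,"tz":0,"spin":-12},{"hand":0.08,"tx":-0.16,"ty":-0.2,"tz":0,"spin":-16},{"hand":0.08,"tx":-0.2,"ty":-0.25,"tz":0,"spin":-20},{"hand":0.08,"tx":-0.24,"ty":-0.3,"tz":0,"spin":-24},{"hand":0.08,"tx":-0.28,"ty":-0.35,"tz":0,"spin":-28},{"hand":0.08,"tx":-0.32,"ty":-0.4,"tz":0,"spin":-32},{"hand":0.08,"tx":-0.36,"ty":-0.45,"tz":0,"spin":-36},{"hand":0.08,"tx":-0.391,"ty":-0.486,"tz":0,"spin":-42},{"hand":0.08,"tx":-0.391,"ty":-0.486,"tz":0,"spin":-42},{"hand":0.08,"tx":-0.391,"ty":-0.486,"tz":0,"spin":-42}]'
```

```text
t: 1.65
tcp_pos: [0.4144, -0.0168, 0.2053]
ee_rot: [3.142, -0.0, -2.792]
contact_force: [-0.2, 0.9, -0.5]
opening: 0.0798
grasp_force: 0.0
```

```bash
python3 -m inch '[{"hand":0.08,"tx":0,"ty":0,"tz":0.04,"spin":0},{"hand":0.08,"tx":0,"ty":0,"tz":0.08,"spin":0},{"hand":0.08,"tx":0,"ty":0,"tz":0.12,"spin":0},{"hand":0.08,"tx":0,"ty":0,"tz":0.15,"spin":0},{"hand":0.08,"tx":0,"ty":0,"tz":0.17,"spin":0},{"hand":0.08,"tx":0,"ty":0,"tz":0.18,"spin":0},{"hand":0.08,"tx":0,"ty":0,"tz":0.18,"spin":0}]'; python3 - <<'E'
from station import optics
import cv2
p,d=optics.get_image("side");cv2.imwrite("pics/s1.png",cv2.resize(cv2.convertScaleAbs(p[80:300,220:500],alpha=1.5),(700,550),interpolation=cv2.INTER_CUBIC))
E
```

```text
t: 2.52
tcp_pos: [0.4143, -0.0165, 0.0253]
ee_rot: [3.141, -0.001, -2.791]
contact_force: [0.8, -0.3, 0.4]
opening: 0.0801
grasp_force: 0.0
```

View pics/s1.png

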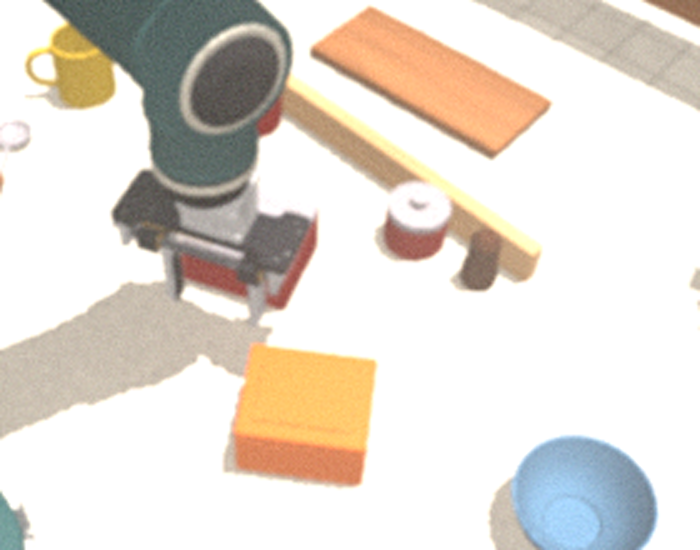

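The fingers, at crop (175,290) and (258,310), stand squarely behind the tin and clear of the orange box. I'll push along the tin's own axis.

```bash
python3 -m inch '[{"hand":0.08,"tx":-0.01,"ty":0,"tz":0,"spin":0},{"hand":0.08,"tx":-0.02,"ty":0,"tz":0,"spin":0},{"hand":0.08,"tx":-0.028,"ty":0,"tz":0,"spin":0},{"hand":0.08,"tx":-0.034,"ty":0,"tz":0,"spin":0},{"hand":0.08,"tx":-0.042,"ty":0,"tz":0,"spin":0},{"hand":0.08,"tx":-0.05,"ty":0,"tz":0,"spin":0},{"hand":0.08,"tx":-0.058,"ty":0,"tz":0,"spin":0},{"hand":0.08,"tx":-0.066,"ty":0,"tz":0,"spin":0},{"hand":0.08,"tx":-0.074,"ty":0,"tz":0,"spin":0},{"hand":0.08,"tx":-0.082,"ty":0,"tz":0,"spin":0}]' && python3 -m inch '[{"hand":0.08,"tx":-0.008,"ty":0,"tz":0,"spin":0},{"hand":0.08,"tx":-0.016,"ty":0,"tz":0,"spin":0},{"hand":0.08,"tx":-0.022,"ty":0,"tz":0,"spin":0},{"hand":0.08,"tx":-0.026,"ty":0,"tz":0,"spin":0},{"hand":0.08,"tx":-0.026,"ty":0,"tz":0,"spin":0}]'; python3 - <<'E'
from station import optics
import cv2
p,d=optics.get_image("top");cv2.imwrite("pics/t1.png",cv2.resize(cv2.convertScaleAbs(p[75:235,185:425],alpha=1.6),(792,528),interpolation=cv2.INTER_CUBIC))
E
```

```text
t: 3.82
tcp_pos: [0.4908, 0.0107, 0.0252]
ee_rot: [3.141, -0.002, -2.792]
contact_force: [-9.3, -3.3, 6.6]
opening: 0.0799
grasp_force: 4.4
t: 4.45
tcp_pos: [0.5158, 0.0198, 0.0253]
ee_rot: [3.142, -0.001, -2.792]
contact_force: [-2.4, -1.9, -0.3]
opening: 0.08
grasp_force: 1.3
```

View pics/t1.png

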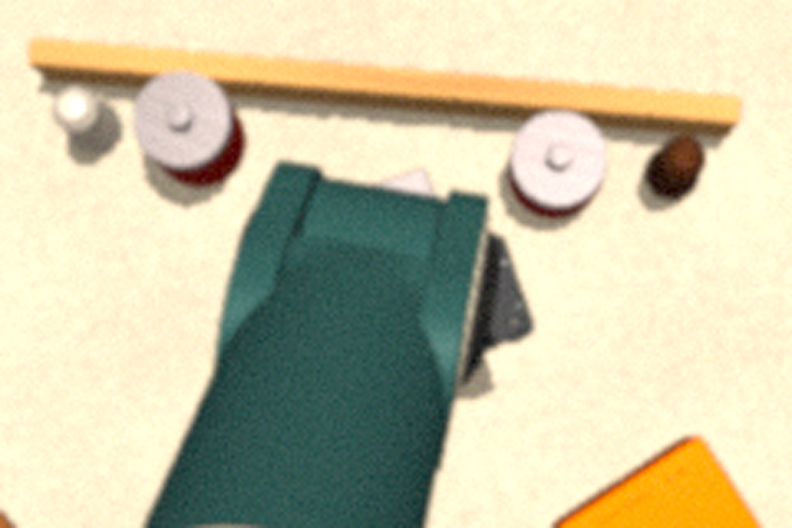

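The hand covers most of the tin, but its far-right corner shows at crop (425,170). That gives its position.

```bash
python3 - <<'E'
from h import *
c=px(crop([(425,169)]),.071)[0];a=.35
R=np.array([[np.cos(a),-np.sin(a)],[np.sin(a),np.cos(a)]])
m=c-R@[.05,-.06];print(c,m,R.T@(m-[.5158,.0198]))
E
```

```text
[ 6.35728799e-01 -1.25294238e-04] [0.5681863  0.03909218] [0.0558255 0.0001594]
```

```bash
python3 -m inch '[{"hand":0.08,"tx":-0.007,"ty":0,"tz":0,"spin":0},{"hand":0.08,"tx":-0.014,"ty":0,"tz":0,"spin":0},{"hand":0.08,"tx":-0.021,"ty":0,"tz":0,"spin":0},{"hand":0.08,"tx":-0.027,"ty":0,"tz":0,"spin":0},{"hand":0.08,"tx":-0.03,"ty":0,"tz":0,"spin":0},{"hand":0.08,"tx":-0.03,"ty":0,"tz":0,"spin":0}]' && python3 -m inch '[{"hand":0.08,"tx":-0.0025,"ty":0,"tz":0,"spin":2.4},{"hand":0.08,"tx":-0.005,"ty":-0.0002,"tz":0,"spin":4.8},{"hand":0.08,"tx":-0.0075,"ty":-0.0005,"tz":0,"spin":7.2},{"hand":0.08,"tx":-0.01,"ty":-0.0009,"tz":0,"spin":9.6},{"hand":0.08,"tx":-0.0125,"ty":-0.0013,"tz":0,"spin":12},{"hand":0.08,"tx":-0.015,"ty":-0.0019,"tz":0,"spin":14.4},{"hand":0.08,"tx":-0.0174,"ty":-0.0026,"tz":0,"spin":16.8},{"hand":0.08,"tx":-0.02,"ty":-0.0034,"tz":0,"spin":19.2},{"hand":0.08,"tx":-0.022,"ty":-0.0043,"tz":0,"spin":21.6},{"hand":0.08,"tx":-0.0247,"ty":-0.0053,"tz":0,"spin":24.3},{"hand":0.08,"tx":-0.0247,"ty":-0.0053,"tz":0,"spin":24.3}]'; python3 - <<'E'
from station import optics
import cv2
p,d=optics.get_image("side");cv2.imwrite("pics/s2.png",cv2.resize(cv2.convertScaleAbs(p[80:220,260:440],alpha=1.5),(720,560),interpolation=cv2.INTER_CUBIC))
p,d=optics.get_image("top");cv2.imwrite("pics/t2.png",cv2.resize(cv2.convertScaleAbs(p[75:235,185:425],alpha=1.6),(792,528),interpolation=cv2.INTER_CUBIC))
E
```

```text
t: 5.25
tcp_pos: [0.5447, 0.0304, 0.0256]
ee_rot: [-3.141, 0.001, -2.791]
contact_force: [-0.5, -0.1, 0.0]
opening: 0.0799
grasp_force: 0.0
t: 6.62
tcp_pos: [0.5695, 0.034, 0.0256]
ee_rot: [3.142, 0.001, 3.067]
contact_force: [-0.2, -0.8, -0.3]
opening: 0.0799
grasp_force: 0.0
```

View pics/t2.png

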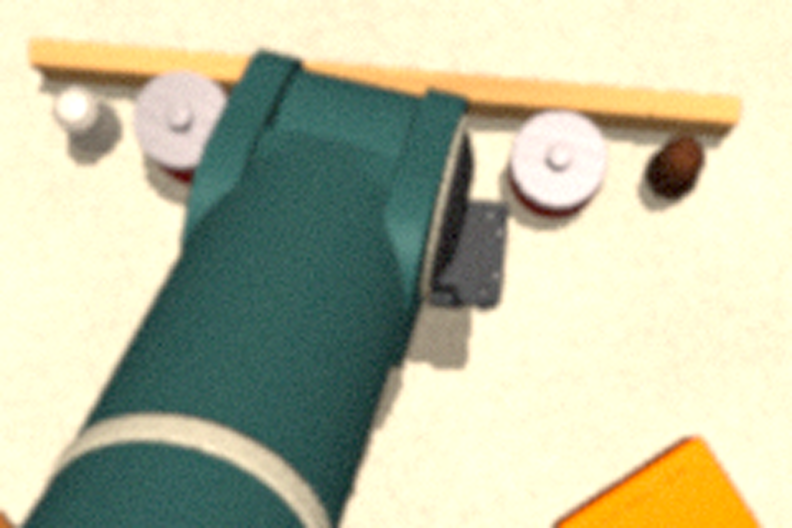

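View pics/s2.png

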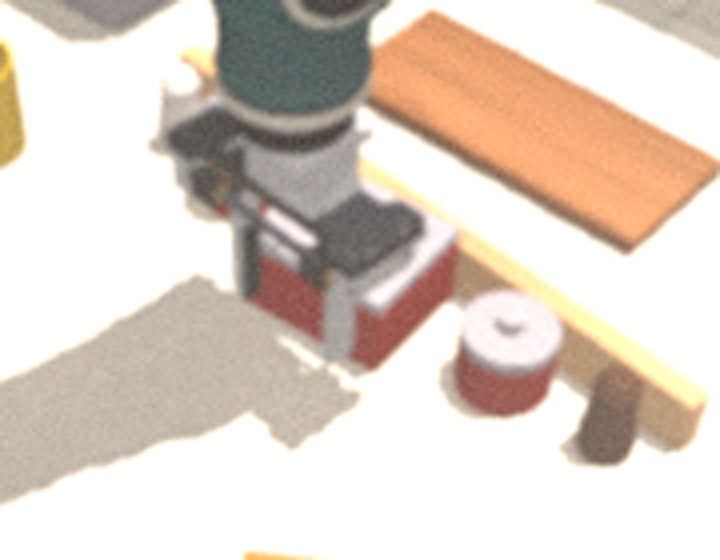

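The side view shows the tin aligned with the rail, lid far-right corner at crop (458,235), with room beside the short canister at (510,350). I'll push on slowly while watching the force.

```bash
python3 - <<'E'
from h import *
print(px([(260+458/4,80+235/4)],.071,"side"))
E
python3 -m inch '[{"hand":0.08,"tx":-0.004,"ty":0,"tz":0,"spin":0},{"hand":0.08,"tx":-0.008,"ty":0,"tz":0,"spin":0},{"hand":0.08,"tx":-0.011,"ty":0,"tz":0,"spin":0},{"hand":0.08,"tx":-0.014,"ty":0,"tz":0,"spin":0}]' ;python3 -m inch '[{"hand":0.08,"tx":-0.002,"ty":0,"tz":0,"spin":0},{"hand":0.08,"tx":-0.003,"ty":0,"tz":0,"spin":0}]';python3 -m inch '[{"hand":0.08,"tx":-0.001,"ty":0,"tz":0,"spin":0},{"hand":0.08,"tx":-0.002,"ty":0,"tz":0,"spin":0}]'
```

```text
[[ 0.68213698 -0.02343049]]
t: 7.22
tcp_pos: [0.5827, 0.0333, 0.0252]
ee_rot: [3.141, -0.001, 3.069]
contact_force: [-4.6, 3.3, 0.7]
opening: 0.0801
grasp_force: 2.2
t: 7.48
tcp_pos: [0.5857, 0.033, 0.0252]
ee_rot: [3.141, -0.001, 3.069]
contact_force: [-5.3, 3.9, 1.4]
opening: 0.08
grasp_force: 2.6
t: 7.72
tcp_pos: [0.5865, 0.0333, 0.0252]
ee_rot: [3.141, -0.004, 3.069]
contact_force: [-19.1, 5.7, 13.8]
opening: 0.08
grasp_force: 9.6
```

```bash
python3 -m inch '[{"hand":0.08,"tx":-0.001,"ty":0,"tz":0,"spin":0},{"hand":0.08,"tx":-0.001,"ty":0,"tz":0,"spin":0}]';python3 -m inch '[{"hand":0.08,"tx":-0.001,"ty":0,"tz":0,"spin":0},{"hand":0.08,"tx":-0.001,"ty":0,"tz":0,"spin":0}]'
```

```text
t: 7.98
tcp_pos: [0.5865, 0.0333, 0.0252]
ee_rot: [3.14, -0.006, 3.069]
contact_force: [-22.7, 6.4, 17.3]
opening: 0.0801
grasp_force: 11.6
t: 8.22
tcp_pos: [0.5864, 0.0333, 0.0252]
ee_rot: [3.14, -0.008, 3.069]
contact_force: [-31.0, 5.8, 25.2]
opening: 0.08
grasp_force: 15.8
```

The tin is firmly against the rail: the force rises with no motion. Next I'll back off, lift and look.

```bash
python3 -m inch '[{"hand":0.08,"tx":0.003,"ty":0,"tz":0,"spin":0},{"hand":0.08,"tx":0.01,"ty":0,"tz":0,"spin":0},{"hand":0.08,"tx":0.03,"ty":0,"tz":0,"spin":0},{"hand":0.08,"tx":0.06,"ty":0,"tz":0,"spin":0},{"hand":0.08,"tx":0.08,"ty":0,"tz":-0.03,"spin":0},{"hand":0.08,"tx":0.1,"ty":0,"tz":-0.08,"spin":0},{"hand":0.08,"tx":0.13,"ty":0,"tz":-0.12,"spin":0},{"hand":0.08,"tx":0.16,"ty":0,"tz":-0.16,"spin":0},{"hand":0.08,"tx":0.19,"ty":0,"tz":-0.19,"spin":0},{"hand":0.08,"tx":0.2,"ty":0,"tz":-0.2,"spin":0},{"hand":0.08,"tx":0.2,"ty":0,"tz":-0.2,"spin":0}]'; python3 - <<'E'
from station import optics
import cv2
p,d=optics.get_image("top");cv2.imwrite("pics/t3.png",cv2.resize(cv2.convertScaleAbs(p[75:235,185:425],alpha=1.4),(792,528),interpolation=cv2.INTER_CUBIC))
E
```

```text
t: 9.6
tcp_pos: [0.3908, 0.0472, 0.2261]
ee_rot: [3.139, 0.002, 3.068]
contact_force: [0.1, 0.7, 0.4]
opening: 0.0798
grasp_force: 0.0
```

View pics/t3.png

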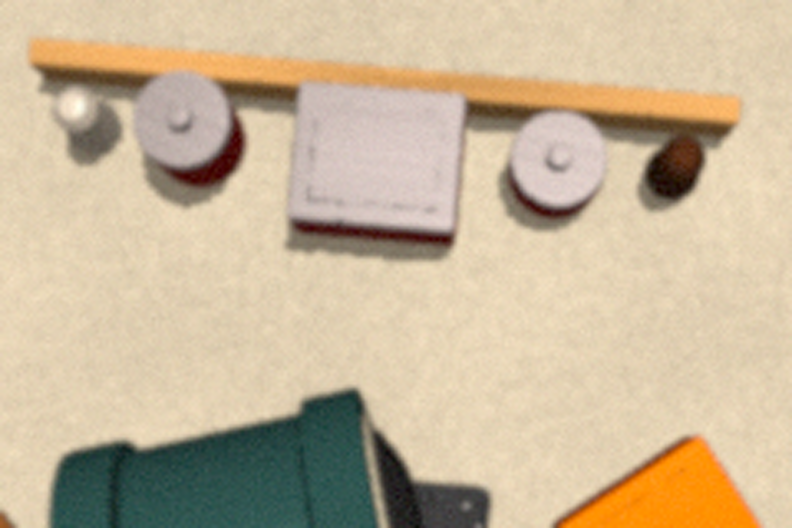

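The tin stands flush against the rail with lid corners at about (298,82), (466,95), (453,234), (291,222), and the canisters are unmoved. I'll check the numbers and then hand in.

```bash
python3 - <<'E'
from h import *
m,a,b,c=tin([(298,82),(466,95),(453,234),(291,222)])
X=np.array([.9972,-.0744]);Y=np.array([.0744,.9972]);d=m-[.704,.031]
print(m,a+.0745,b+.0745,d@X,d@Y,[np.hypot(*(m-q)) for q in([.6656,.17],[.6443,-.0943])])
E
```

```text
[0.6431573  0.03409288] 0.021564798700263045 0.009544417180244527 -0.0609024555607299 -0.0014424771517309075 [np.float64(0.1377476686770643), np.float64(0.12839796512606497)]
```

```bash
python3 -c "
from station import job
print(job.finish_job())"
```

```text
the job is handed in; nothing more can be done
None
```

The tin stands flush against the rail about midway between the canisters (centres about 138 and 128 mm away), nothing else appears to have moved, the hand is clear, and the job is handed in; no verdict came back.

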